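# Set a depth gauge in a blind bore

## Robot

A 7-joint arm with a two-finger parallel gripper is mounted at the origin on a cart in front of the work surface, level with it; the furniture and walls round the work are solid. World frame = base frame: x ahead of the robot, y to its left, z up, the work surface at z = 0. Lengths are in m, angles in rad, forces in N, time in s.
With the tool pointing down it reaches from about 0.375 to 0.925 m from the base axis. Payload 3.1 kg.
Tool frame: the origin (TCP) lies on the centre line of the jaws, within the pads' length; the fingertips stand 19 mm ahead of it and the grasp point (between the pads) is the TCP; z points along the fingers, y is the line along which they close (so a half turn about z gives the same grasp; the last joint's range is limited). The gripper opens to 85 mm and grips with 20 to 120 N. Pads are 22 mm wide; open, the fingers measure 114 mm over their backs; the gripper's body (76 mm by 85 mm) begins 54 mm behind the grasp point. The pads swing forward as they close: fully open they stand 13 mm farther back than shut.
Start: joints at [-1.364, 0.383, 0.044, 1.598, -0.018, 1.161, -0.05], TCP at [0.195, 0.62, 0.212] pointing down, gripper open.
Joint ranges: [-2.61, 2.61], [-0.41, 2.15], [-1.48, 1.57], [0, 2.5], [-1.57, 4.71], [0.05, 1.97], [-2.85, 2.85]. Speed limits (rad/s): [2.79, 2.79, 3.14, 3.14, 3.14, 3.14, 3.14].

## Interface

Orientations are given as a 3x3 rotation matrix whose columns are the frame's x, y, z axes.
In Python, from station import ctrl gives the robot as it stands. Calls block until the motion is done:
- ctrl.reach(position, orientation): joint-space move of the TCP to a pose.
- ctrl.move_linear(position, orientation=None, v=0.15, stop_force=None): straight line of the TCP; orientation=None keeps the orientation; v is the mean speed in m/s. With stop_force (N) it stops when the force on the tool has changed by that much, and returns True; else False.
- ctrl.goto_joints(angles): joint-space move.
- ctrl.command_gripper(opening, grasp_force=None): finger opening in m; grasp_force is the grip in N (None keeps the last); returns when the fingers have stopped.
- ctrl.dwell(seconds).
- ctrl.inverse_kinematics(position, orientation): joint angles nearest the present ones, or None.
- ctrl.camera(name): name is "scene" or "side" or "wrist"; returns the picture (400x640x3 uint8, red, green, blue); there is no depth.
- ctrl.camera_model(name): a dict with "fovy" (degrees; the focal length in pixels is half the picture's height over the tangent of half this angle, whatever the lens; pixels are square), "cx", "cy" (the principal point, pixels), "T" (4x4, takes a point from camera to world coordinates); the wrist camera has in their place "T_tool_cam" (4x4, takes a point from camera to tool coordinates, whose origin is the TCP and whose axes are the flange's). Camera axes: x right, y down, z forward; pixel columns grow to the right and rows downward; lengths in m; the calibration is good to about 2 mm. The wrist camera is an equidistant fisheye: a pixel r from the principal point sees the ray r / f radians off the axis. A picture is of the moment at which its call begins: read the wrist's pose just before it. camera_model takes no time and is no camera call.
A pose or a line that the arm cannot do raises ctrl.PlanningError and nothing moves.
- ctrl.hand_in(): hands the job in; it is judged then, once.
Trained networks look in the newest picture that a camera, given by its name, has taken for a name from the list of things; names that differ only in an ending like _2 or _b are one class to them, and where a whole thing is asked for, a point or a joint stands for the part that bears it (a point fixed in the world has none). Each returns a list of dicts, best first, with "p" (0 to 1); they miss things now and then, are a little off and sometimes report something else, mostly with a low value. They report only what shows in the picture. A call takes as long as a camera call. They do not tell look-alikes from the thing itself.
- ctrl.recognise(query, camera): "point" ([column, row] in pixels, amid what is visible of it).
Readings, each from a call of its own:
- ctrl.current_time_s(): time.
- ctrl.current_qpos(): joint angles.
- ctrl.current_joint_velocities(): joint speeds.
- ctrl.current_joint_torque(): joint torques, N m.
- ctrl.current_ee_pos(): TCP position.
- ctrl.current_tool_rot(): TCP orientation.
- ctrl.current_force(): force on the tool from outside, world axes, zero at the start.
- ctrl.current_wrist_torque(): the same for the moment, N m.
- ctrl.current_width(): finger opening in m.
- ctrl.current_gripper_force(): force on a finger pad.
Only numpy, scipy, OpenCV 4.12 (cv2) and the standard library are available. Lean on these libraries where they do the work, as an engineer would, in place of code of your own. Each camera call takes 0.05 s, during which the arm holds its last target. There are 200 camera calls.

## Task

Take the depth gauge out of its wooden stand and lower it, without letting it drop, into the blind bore of the steel die block until its rod rests on the bottom, and let it stand there on its own with the stop still up. Then grip it again, now by the sides of its sliding stop, and push the stop down the rod until it sits flat on the face of the block, with the rod still on the bottom, and leave the gauge standing there so that the depth can be read off.

Things in the scene. Friction and masses are not known exactly. Their poses are not given: they have to be found in the camera images.
- gauge: the depth gauge: an upright steel rod 16 mm in diameter with a chamfered lower end, and a brass knob at its top; 112 mm long overall, 0.25 kg. Origin at the centre of the rod's lower end, z along the rod towards the knob. It starts upright in the stand's hole, its lower end on the table.
- gauge_knob (a point): centre of the gauge's knob (a cylinder 22 mm in diameter, 16 mm high), 104 mm above the rod's lower end; the knob's top is 8 mm higher. Grip the gauge here first.
- gauge_tip (a point): centre of the rod's lower end
- stop_middle (a point): centre of the stop: a brass cylinder 40 mm in diameter and 34 mm high that slides on the rod below the knob; 17 mm above its underside. Its sides are the place to take it.
- stop_under (a point): centre of the stop's underside
- stop (a joint): how far the stop has slid down the rod, in m: 0 = its top touches the knob (underside 62 mm above the rod's lower end), at most 0.03. Friction of about 4 N holds it anywhere, and carries the gauge's weight. It starts 2 to 6 mm down.
- die_block: the steel block, 90 x 90 x 62 mm high, fixed to the table; origin at the centre of its underside, z up. One bore in the middle of its top face; four flat dark screw heads 9 mm in diameter near the corners.
- bore_mouth (a point): centre of the bore's mouth, in the plane of the block's flat top face, 62 mm above the table. The bore is 18.5 mm in diameter with a 2.5 mm chamfer at the mouth, vertical and blind.
- bore_floor (a point): centre of the bore's flat bottom, 40 to 50 mm below the mouth (it differs each time; it does not yield)
- stand_hole (a point): centre of the mouth of the stand's hole, 45 mm above the table: a wooden block 70 x 70 x 45 mm, fixed to the table, with a vertical through hole 18.5 mm in diameter. The block and the stand may change sides.
There are look-alikes about, which are no part of the job. Of the things that look like the gauge, take the one that is farthest to the robot's left at the start.

How it is judged:
On the way, in this order (a step that is already met when the one before it is completed fails the run):
1. the rod stands on the bottom of the bore, let go, with the stop still up (its underside more than 3 mm above the face) (z of gauge_tip in the frame of bore_floor below 0.002 m and horizontal distance between gauge_tip and bore_floor below 0.004 m and angle between gauge's own z axis and vertical below 0.12 rad and z of stop_under in the frame of bore_mouth above 0.003 m and contact force between the fingers and gauge below 0.1 N), for 0.3 s.
2. the stop, held between the fingers, is down on the face (within 3 mm) with the rod still on the bottom (z of gauge_tip in the frame of bore_floor below 0.002 m and horizontal distance between gauge_tip and bore_floor below 0.004 m and angle between gauge's own z axis and vertical below 0.12 rad and z of stop_under in the frame of bore_mouth below 0.003 m and contact force between the fingers and gauge above 1 N and distance between the grasp point and stop_middle below 0.035 m), for 0.1 s.
At the end, for the whole second after the job is handed in: The gauge stands at rest and let go in the bore: the rod's lower end within 2 mm of the bore's bottom and within 4 mm of its axis, the gauge upright within 0.06 rad, and the centre of the stop's underside within 2 mm of the block's face (z of gauge_tip in the frame of bore_floor below 0.002 m and horizontal distance between gauge_tip and bore_floor below 0.004 m and angle between gauge's own z axis and vertical below 0.06 rad and z of stop_under in the frame of bore_mouth below 0.002 m and linear speed of gauge below 0.01 m/s); the robot touches nothing.
It fails at once if the gauge is dropped (moves faster than 0.3 m/s while the fingers do not touch it) (linear speed of gauge above 0.3 m/s and contact force between the fingers and gauge below 0.05 N).
It also fails if it takes over 45 s, if anything falls off the work surface, if the arm or the gripper's body presses on something with over 40 N, if the wrist force passes 120 N, or if a joint passes its speed limit or range.

## Working session

There is one attempt and no reset: what is moved stays moved. The work goes in short steps, each a Python script; the robot and the scene stay as the last script left them, time stands still between calls to the robot, and variables do not carry over. Pictures are saved under pics/ and viewed, at most 10 in all, crops included, and the job is handed in when it is done.

```bash
ls; mkdir -p pics
python3 - <<'E'
from station import ctrl
import cv2,numpy as np
ims=[]
for c in("scene","side","wrist"):
    im=ctrl.camera(c); ims.append(im)
    cv2.imwrite(f'pics/{c}0.png',im[:,:,::-1])
    m=ctrl.camera_model(c); print(c,m['fovy'],m['cx'],m['cy'],np.round(m.get('T',m.get('T_tool_cam')),4).tolist())
    for q in("gauge","gauge_knob","stop_middle","die_block","bore_mouth","stand_hole"):
        print(q,[(np.round(d['point'],1).tolist(),round(d['p'],2)) for d in ctrl.recognise(q,c)])
a=cv2.resize(ims[0],None,fx=1,fy=1)
cv2.imwrite('pics/both.png',np.vstack([cv2.resize(i,(480,300)) for i in ims[:2]])[:,:,::-1])
print(ctrl.current_tool_rot(),ctrl.current_time_s())
E
```

```text
pics
scene 48.38594619742735 322.6404656245677 203.71824058010466 [[0.7501, -0.4984, 0.4347, 0.1771], [-0.6613, -0.5544, 0.5053, -0.5941], [-0.0108, -0.6665, -0.7454, 0.8037], [0.0, 0.0, 0.0, 1.0]]
gauge [([291.8, 261.5], 0.97), ([450.4, 255.7], 0.96)]
gauge_knob [([449.4, 254.2], 0.77), ([291.4, 257.8], 0.67)]
stop_middle [([446.4, 255.3], 0.9), ([290.1, 259.3], 0.74)]
die_block [([232.2, 202.9], 0.63)]
bore_mouth [([230.2, 201.4], 0.6)]
stand_hole [([293.9, 278.2], 0.84)]
side 44.60130711375466 315.90310633489264 198.6727978437021 [[0.9829, -0.0696, 0.1704, 0.4209], [-0.1836, -0.4372, 0.8804, -1.0128], [0.0132, -0.8967, -0.4425, 0.5642], [0.0, 0.0, 0.0, 1.0]]
gauge [([401.5, 280.8], 0.69), ([250.6, 230.9], 0.67)]
gauge_knob [([399.7, 285.2], 0.94), ([253.1, 233.1], 0.86)]
stop_middle [([405.0, 280.8], 0.64), ([256.7, 235.7], 0.61)]
die_block [([251.1, 197.1], 0.91)]
bore_mouth [([252.7, 198.6], 0.82)]
stand_hole [([251.2, 255.6], 0.88)]
wrist 65.70646984690485 319.7470957766301 194.56148292729085 [[-0.0001, -0.9661, -0.258, 0.0641], [1.0, -0.0002, 0.0005, -0.0005], [-0.0005, -0.258, 0.9661, -0.1626], [0.0, 0.0, 0.0, 1.0]]
gauge []
gauge_knob []
stop_middle []
die_block [([134.5, 381.6], 0.41)]
bore_mouth []
stand_hole [([42.5, 363.9], 0.41)]
[[-9.53938657e-01  3.00001730e-01 -1.98978005e-05]
 [ 3.00001730e-01  9.53938657e-01  1.88939582e-06]
 [ 1.95481031e-05 -4.16700685e-06 -1.00000000e+00]] 1.05
```

View pics/scene0.png

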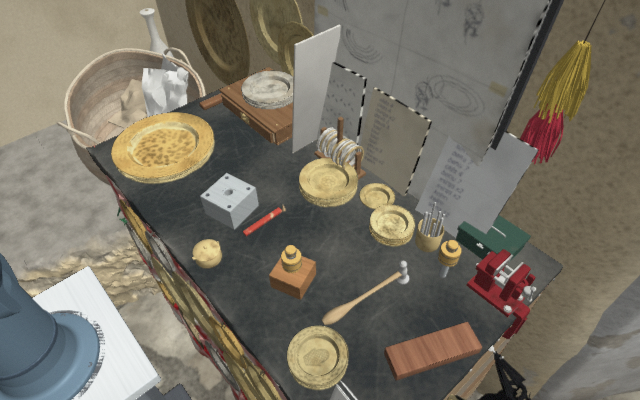

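View pics/side0.png

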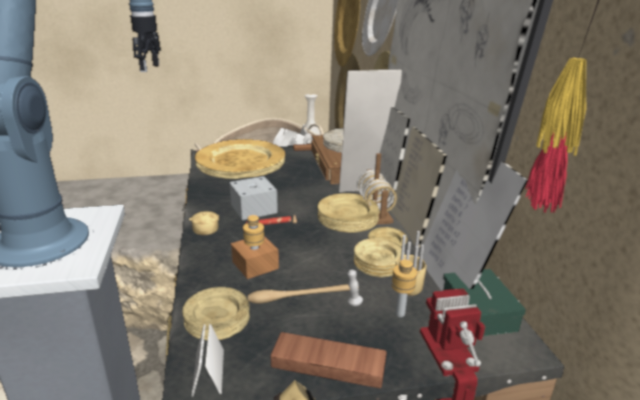

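The scene and side pictures show these candidates (scene pixels):
- a gauge in the wooden stand at (291,260)
- a free-standing gauge at (450,255)
- a round brass pot at (207,253), which is not a gauge

The block is at (231,201). I'll choose the one in the stand, which looks farthest left. Next I'll triangulate and check it in a close crop.

```bash
cat > h.py <<'E'
from station import ctrl
import cv2,numpy as np
def ray(c,px,pose=None):
    m=ctrl.camera_model(c); f=200/np.tan(np.radians(m['fovy']/2))
    d=np.array([px[0]-m['cx'],px[1]-m['cy']])/f
    if c=='wrist':
        r=np.linalg.norm(d); v=np.r_[d/r*np.sin(r),np.cos(r)] if r>0 else np.array([0,0,1.])
        T=np.eye(4);T[:3,:3]=pose[1];T[:3,3]=pose[0];T=T@m['T_tool_cam']
    else: v=np.r_[d,1];T=m['T']
    v=T[:3,:3]@v; return T[:3,3],v/np.linalg.norm(v)
def atz(c,px,z,pose=None):
    o,v=ray(c,px,pose); return o+v*(z-o[2])/v[2]
def proj(p,pose):
    m=ctrl.camera_model('wrist'); f=200/np.tan(np.radians(m['fovy']/2))
    T=np.eye(4);T[:3,:3]=pose[1];T[:3,3]=pose[0];T=T@m['T_tool_cam']
    q=T[:3,:3].T@(p-T[:3,3]); r=np.hypot(q[0],q[1]); a=np.arctan2(r,q[2])
    return np.array([m['cx'],m['cy']])+f*a*q[:2]/r
def tri(rs):
    A=0;b=0
    for o,v in rs:
        P=np.eye(3)-np.outer(v,v);A=A+P;b=b+P@o
    return np.linalg.solve(A,b)
def pose(): return np.array(ctrl.current_ee_pos()),np.array(ctrl.current_tool_rot())
def down(a): # tool y along angle a
    y=np.array([np.cos(a),np.sin(a),0]);z=np.array([0,0,-1.]);return np.c_[np.cross(y,z),y,z]
E
python3 - <<'E'
from h import *
for n,a,b in(("gauge1",(291.8,259),(254,234)),("gauge2",(449.5,254.5),(402,281)),("bore",(230.5,201.5),(252.5,198)),("hole",(293.9,278.2),(251.2,255.6))):
    print(n,tri([ray('scene',a),ray('side',b)]).round(4))
for c,p in(('scene',(230.5,191)),('side',(253,184))): print(atz(c,p,.062).round(4))
a=cv2.imread('pics/scene0.png')[150:320,180:320];b=cv2.imread('pics/side0.png')[165:285,190:310]
cv2.imwrite('pics/crop.png',np.hstack([cv2.resize(a,(410,500)),cv2.resize(b,(390,500))]))
E
```

```text
gauge1 [ 0.4607 -0.1673  0.0709]
gauge2 [ 0.6979 -0.3705  0.0747]
bore [0.4725 0.0816 0.0285]
hole [ 0.4514 -0.1825  0.03  ]
[0.4779 0.0798 0.062 ]
[0.4759 0.0914 0.062 ]
```

View pics/crop.png

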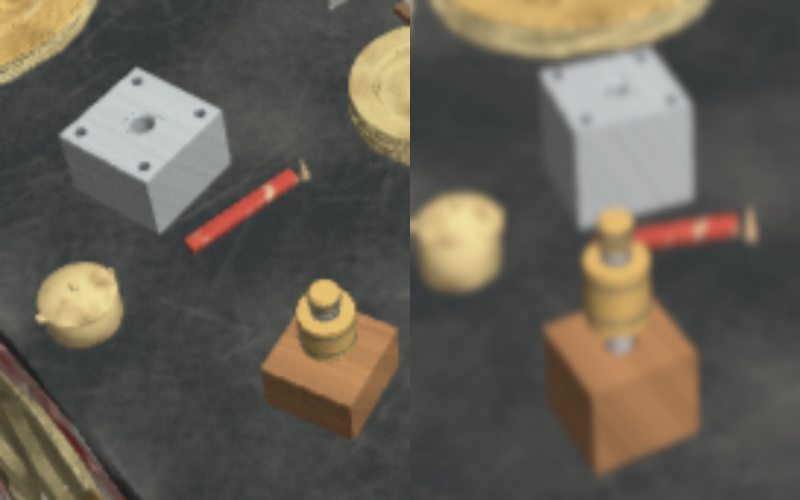

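The target is confirmed. The gauge in the stand has its knob top at scene ≈(290,249), with the rod and stop visible. At y=-0.17 it is farther left than the free-standing one at y=-0.37. The block has four screw heads, and the bore is at scene ≈(229,192). Next I'll look at both from above with the wrist camera.

Run:
```python
from h import *
print(atz('scene',(290.3,248.6),.112).round(4),atz('side',(253.7,216.4),.112).round(4),atz('scene',(228.8,192.2),.062).round(4))
R=down(np.pi/2); ims=[]
for n,p in(('bore',(0.477,0.083,0.24)),('gauge',(0.465,-0.17,0.26))):
    ctrl.reach(np.array(p),R); ctrl.dwell(.3)
    P=pose(); im=ctrl.camera('wrist'); ims.append(im); np.savez('pics/'+n+'.npz',a=P[0],b=P[1])
    cv2.imwrite(f'pics/w_{n}.png',im[:,:,::-1])
    print(n,P[0].round(4))
    for q,z in(("bore_mouth",.062),("gauge_knob",.104),("stop_middle",.075),("die_block",.031)):
        for d in ctrl.recognise(q,'wrist'): print(q,np.round(d['point'],1),round(d['p'],2),atz('wrist',d['point'],z,P).round(4))
print(ctrl.current_time_s())
cv2.imwrite('pics/w2.png',np.hstack([i[:,120:520] for i in ims])[:,:,::-1])
```

```text
[ 0.4582 -0.1703  0.112 ] [ 0.4612 -0.1706  0.112 ] [0.4729 0.0792 0.062 ]
bore [0.477  0.0834 0.24  ]
bore_mouth [320.4 167.1] 0.59 [0.4721 0.0835 0.062 ]
bore_mouth [122.4 161. ] 0.32 [ 0.4593 -0.1708  0.062 ]
gauge_knob [112.3 161.3] 0.77 [ 0.4532 -0.155   0.104 ]
gauge_knob [ 65.7 304.3] 0.68 [ 0.6744 -0.3232  0.104 ]
stop_middle [120.6 162.7] 0.94 [ 0.4595 -0.1644  0.075 ]
stop_middle [ 63.9 301.9] 0.61 [ 0.6953 -0.3654  0.075 ]
die_block [315.8 166. ] 0.7 [0.4761 0.078  0.031 ]
die_block [142.9 151.8] 0.58 [ 0.4524 -0.1561  0.031 ]
gauge [ 0.4654 -0.1687  0.2598]
bore_mouth [496.1 177.8] 0.56 [0.4736 0.0661 0.062 ]
bore_mouth [319.3 165. ] 0.16 [ 0.4613 -0.1698  0.062 ]
gauge_knob [320.2 164.3] 0.91 [ 0.4535 -0.1689  0.104 ]
gauge_knob [492.5 178.2] 0.43 [0.4658 0.0334 0.104 ]
stop_middle [319.4 159.3] 0.65 [ 0.4526 -0.1697  0.075 ]
die_block [489.1 172.9] 0.84 [0.473  0.0729 0.031 ]
5.325
```

View pics/w2.png

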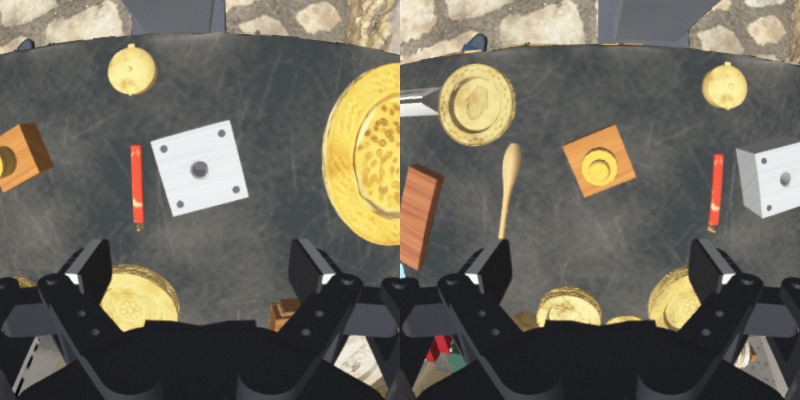

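The left half shows the block from above, with screw heads around (284,149), (341,133), (356,189) and (300,204) in full-picture pixels and the bore at about (320,169). The right half shows the knob at about (319,168). I'll refine both centres to subpixel.

Run:
```python
from h import *
L=lambda n:(lambda d:(d['a'],d['b']))(np.load(f'pics/{n}.npz'))
P=L('bore');g=cv2.cvtColor(cv2.imread('pics/w_bore.png'),cv2.COLOR_BGR2GRAY).astype(float);c=[]
for x,y in((284,149),(341,133),(356,189),(300,204),(319.5,169)):
    x,y=round(x),round(y);k=9 if (x,y)==(320,169) else 7
    w=g[y-k:y+k+1,x-k:x+k+1];w=np.clip(np.median(w)-25-w,0,None)
    yy,xx=np.mgrid[y-k:y+k+1,x-k:x+k+1];c.append(((w*xx).sum()/w.sum(),(w*yy).sum()/w.sum()))
q=np.array([atz('wrist',p,.062,P) for p in c]);print(np.round(c,1).tolist(),q.round(4).tolist());print('bore',q[:4].mean(0).round(4), np.linalg.norm(q[:4]-q[:4].mean(0),axis=1).round(4))
P=L('gauge');im=cv2.imread('pics/w_gauge.png')[130:205,280:360]
big=cv2.resize(im,None,fx=7,fy=7,interpolation=cv2.INTER_CUBIC);cv2.imwrite('pics/knob.png',big)
for z in (.062,):pass
p=atz('wrist',(319,168),.112,P);print('knob guess',p.round(4),[ (proj(p+np.array([dx,0,0]),P)-proj(p,P)).round(2).tolist() for dx in(.001,)])
```

```text
[[283.4, 148.5], [341.1, 132.9], [355.6, 189.2], [299.8, 203.9], [318.0, 171.7]] [[0.451, 0.0425, 0.062], [0.4338, 0.1062, 0.062], [0.4974, 0.1237, 0.062], [0.5149, 0.0599, 0.062], [0.4773, 0.0809, 0.062]]
bore [0.4743 0.0831 0.062 ] [0.0467 0.0466 0.0467 0.0468]
knob guess [ 0.456  -0.1701  0.112 ] [[-0.0, 0.97]]
```

View pics/knob.png

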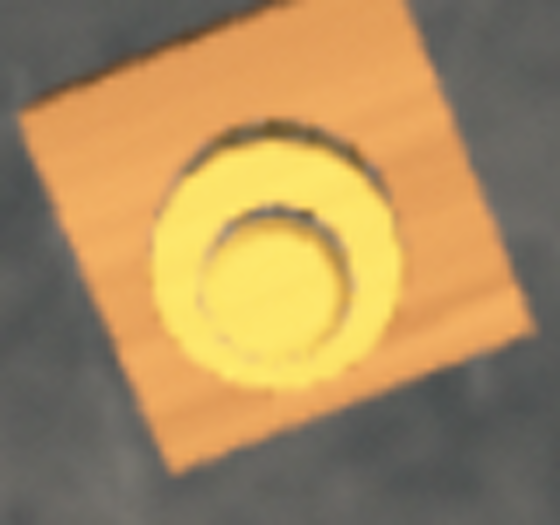

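The knob's top centre is at about (318.9,171.3), giving (0.4595,-0.170), which agrees with the scene and side views. The bore is at (0.4743,0.0831). Now I'll grip the knob with the fingertips kept above the stop, and lift.

Run:
```python
from h import *
R=down(np.pi/2)
ctrl.command_gripper(0.06)
ctrl.move_linear(np.array([.4595,-.170,.16]),R,v=.15)
print('contact',ctrl.move_linear(np.array([.4595,-.170,.116]),v=.06,stop_force=6),pose()[0].round(4),ctrl.current_force())
ctrl.command_gripper(0.0,40); print('w',ctrl.current_width(),ctrl.current_gripper_force(),ctrl.current_force())
if .019<ctrl.current_width()<.025:
    ctrl.move_linear(np.array([.4595,-.170,.235]),v=.08)
    print('lift',ctrl.current_width(),ctrl.current_force(),pose()[0].round(4))
    im=ctrl.camera('wrist');cv2.imwrite('pics/grip.png',im[:,:,::-1])
    im2=ctrl.camera('side');cv2.imwrite('pics/gv.png',np.vstack([cv2.resize(im[120:400,180:460],(480,300)),cv2.resize(im2[80:300,150:350],(300,300))[:, :] if 0 else cv2.resize(im2[80:280,100:420],(480,300))])[:,:,::-1])
print(ctrl.current_time_s())
```

```text
contact False [ 0.4597 -0.1702  0.1161] [-0.95184377 -0.03938699  0.48873527]
w -0.00010770652345421474 0.0 [-0.17356462 -0.03141999 -0.19016565]
8.0
```

Run:
```python
from h import *
w=ctrl.camera('wrist');s=ctrl.camera('side');c=ctrl.camera('scene')
o=np.hstack([cv2.resize(w[60:360,170:470],(300,300)),cv2.resize(s[150:280,190:320],(300,300)),cv2.resize(c[170:300,230:360],(200,300),interpolation=1)])
cv2.imwrite('pics/miss.png',o[:,:,::-1]);print(ctrl.current_width(),pose()[0])
```

```text
-0.00013741130244372638 [ 0.45949351 -0.16998053  0.11599122]
```

View pics/miss.png

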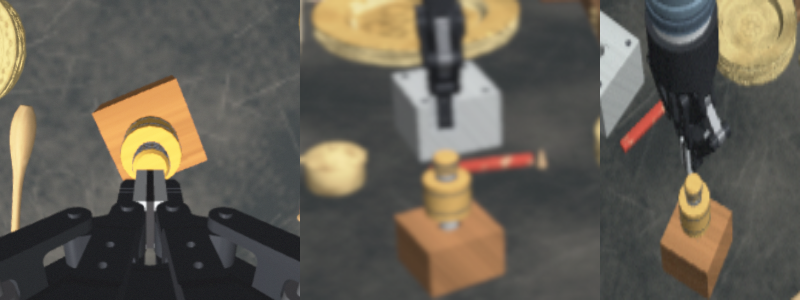

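The closed fingertips show beside and above the knob: side tip ≈(253.7,205.5) against knob ≈(253.7,216.3), and scene tip ≈(288.5,244.5) against knob ≈(290.4,248.5). I'll triangulate both to see the offset.

Run:
```python
from h import *
print('tip',tri([ray('scene',(288.5,244.5)),ray('side',(253.7,205.5))]).round(4))
k=[ray('scene',(290.3,248.6)),ray('side',(253.7,216.4))]
print('knob sc+side',tri(k).round(4))
d=np.load('pics/gauge.npz');k.append(ray('wrist',(318.9,171.3),(d['a'],d['b'])));print('all',tri(k).round(4))
P=pose();print(P,[proj(np.array([.4595,-.17,z]),P).round(1) for z in(.097,.112,.116)])
q=ctrl.recognise('gauge_knob','wrist');print(q[:2],ctrl.current_qpos())
for n,p in (('scene',(290.3,248.6)),('side',(253.7,216.4))):
    o,v=ray(n,p);print(n,[ (o+v*(z-o[2])/v[2]).round(4) for z in(.1,.112)])
```

```text
tip [ 0.4581 -0.1713  0.1333]
knob sc+side [ 0.4603 -0.1686  0.1102]
all [ 0.4599 -0.1698  0.1111]
(array([ 0.45949351, -0.16998053,  0.11599122]), array([[-9.99999999e-01, -3.41173153e-05, -4.02534000e-06],
       [-3.41173592e-05,  9.99999999e-01,  1.08940961e-05],
       [ 4.02496832e-06,  1.08942335e-05, -1.00000000e+00]])) [array([320.8, 219.1]), array([320.9, 227.7]), array([320.9, 230.3])]
[{'point': [321.5, 207.4], 'p': 0.94}] [-0.45738518  0.25685123  0.81771474  2.0917743  -0.24152777  0.8865061
  2.06900627]
scene [array([ 0.4631, -0.163 ,  0.1   ]), array([ 0.4582, -0.1703,  0.112 ])]
side [array([ 0.4623, -0.1482,  0.1   ]), array([ 0.4612, -0.1706,  0.112 ])]
```

The tips sit directly above the knob but higher than expected, at z≈0.13. I'll calibrate by touching the knob top lightly with the closed fingers, since the gauge rests on the table.

Run:
```python
from h import *
print(ctrl.move_linear(np.array([.4595,-.170,.092]),v=.02,stop_force=4),pose()[0].round(4),ctrl.current_force().round(2) if hasattr(ctrl.current_force(),'round') else ctrl.current_force())
c=ctrl.camera('side');w=ctrl.camera('wrist')
ctrl.move_linear(np.array([.4595,-.170,.15]),v=.1)
cv2.imwrite('pics/touch.png',np.hstack([cv2.resize(w[60:360,170:470],(400,400)),cv2.resize(c[150:280,190:320],(400,400))])[:,:,::-1]);print(ctrl.current_time_s())
```

```text
True [ 0.4597 -0.1701  0.0925] [-0.53 -0.43  3.55]
10.1583
```

View pics/touch.png

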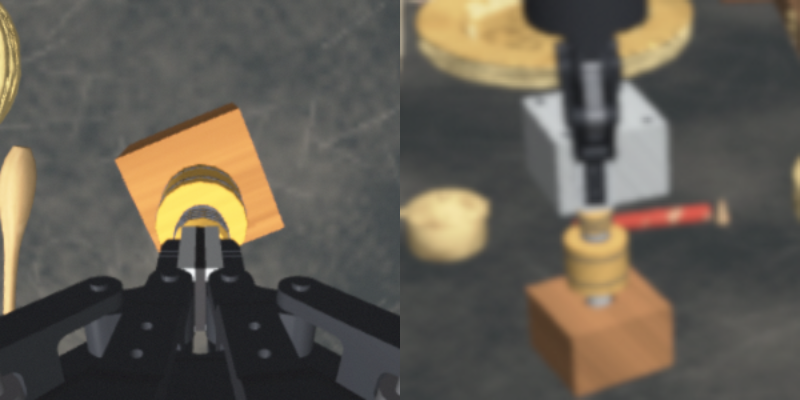

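The touch came at TCP z=0.0925 on a knob top at 0.112, so the closed tips are really about 19.5 mm **above** the reported TCP. The touch picture shows the tips on the knob and well aligned. I'll plan with tip_z = TCP_z + 0.0195.

Run:
```python
from h import *
ctrl.command_gripper(0.06)
print('contact',ctrl.move_linear(np.array([.4597,-.170,.077]),v=.07,stop_force=5),pose()[0].round(4))
ctrl.command_gripper(0.0,40); print('w',ctrl.current_width(),ctrl.current_gripper_force(),ctrl.current_force())
if .018<ctrl.current_width()<.026:
    ctrl.move_linear(np.array([.4597,-.170,.185]),v=.08)
    print('lift',ctrl.current_width(),ctrl.current_force(),pose()[0].round(4))
    w=ctrl.camera('wrist');s=ctrl.camera('side')
    print([ (q,[(np.round(d['point'],1).tolist(),round(d['p'],2)) for d in ctrl.recognise(q,'wrist')]) for q in('gauge_knob','stop_middle','gauge_tip')])
    cv2.imwrite('pics/grip.png',w[:,:,::-1]);cv2.imwrite('pics/grips.png',s[:,:,::-1])
    cv2.imwrite('pics/gv.png',np.hstack([cv2.resize(w[60:360,170:470],(400,400)),cv2.resize(s[110:280,170:340],(400,400))])[:,:,::-1])
print(ctrl.current_time_s())
```

```text
contact False [ 0.4602 -0.1702  0.0775]
w 0.019968927931222635 39.200766175054014 [0.19173468 0.90691509 3.57092592]
lift 0.020035076872517068 [-0.26566375 -0.09594184 -1.91178322] [ 0.4592 -0.1699  0.1844]
[('gauge_knob', [([319.9, 225.0], 0.64)]), ('stop_middle', [([323.5, 210.0], 0.75)]), ('gauge_tip', [([318.3, 224.5], 0.85)])]
14.1417
```

View pics/gv.png

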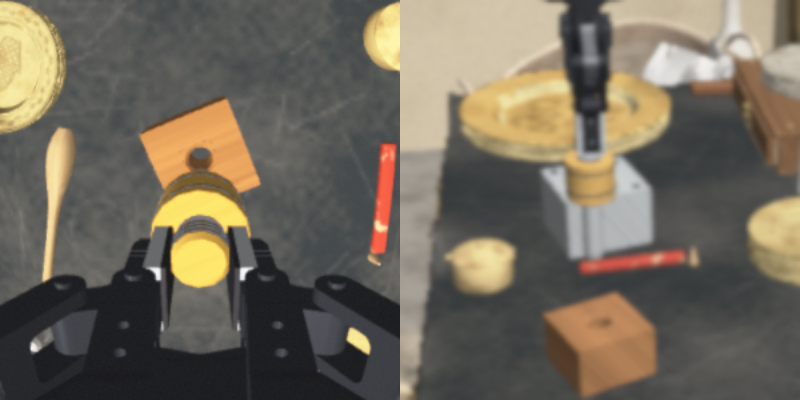

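Lifted. The wrist crop shows the knob between the pads, with its top centre at full-picture px ≈(320,253.5). The side view shows the gauge hanging straight. Next I'll work out the in-hand offset and the drop target.

Run:
```python
from h import *
P=pose();print(P[0].round(4))
g=atz('wrist',(320,253.5),P[0][2]+.0345,P);print('knob',g.round(4),'off',(g-P[0]).round(4))
print('expected row if centred',proj(P[0]+np.array([0,0,.0345]),P))
im=cv2.imread('pics/grip.png')
y=cv2.cvtColor(im,cv2.COLOR_BGR2HSV); m=((y[...,0]>18)&(y[...,0]<34)&(y[...,1]>120)&(y[...,2]>200))[225:290,290:350]
r=np.where(m.any(1))[0]+225;print(r.min(),r.max());
for row in range(228,284,4): 
    c=np.where(m[row-225])[0]+290; print(row,(c.min(),c.max()) if len(c) else None,end=' ')
```

```text
[ 0.4595 -0.17    0.1847]
knob [ 0.4574 -0.1706  0.2192] off [-0.0021 -0.0006  0.0345]
expected row if centred [321.28259386 257.5411361 ]
225 275
228 (np.int64(290), np.int64(349)) 232 (np.int64(300), np.int64(339)) 236 (np.int64(309), np.int64(326)) 240 (np.int64(304), np.int64(328)) 244 (np.int64(300), np.int64(334)) 248 (np.int64(298), np.int64(337)) 252 (np.int64(298), np.int64(339)) 256 (np.int64(298), np.int64(340)) 260 (np.int64(299), np.int64(339)) 264 (np.int64(300), np.int64(339)) 268 (np.int64(303), np.int64(336)) 272 (np.int64(308), np.int64(331)) 276 None 280 None
```

The knob is within about 1 mm of centre (rows 236–275). Moving over the bore and lowering with a force guard.

Run:
```python
from h import *
B=np.array([.4753,.0833])
ctrl.move_linear(np.r_[B,.184],v=.15)
ctrl.move_linear(np.r_[B,.150],v=.08); ctrl.dwell(.1)
print(pose()[0].round(4),ctrl.current_width())
hit=ctrl.move_linear(np.r_[B,.080],v=.025,stop_force=5)
print(hit,pose()[0].round(4),'tip z',(pose()[0][2]-.0775).round(4),ctrl.current_force(),ctrl.current_wrist_torque(),ctrl.current_time_s())
w=ctrl.camera('wrist');s=ctrl.camera('side')
cv2.imwrite('pics/in.png',np.hstack([cv2.resize(w[60:360,170:470],(400,400)),cv2.resize(s[110:250,190:330],(400,400))])[:,:,::-1])
```

```text
[0.4759 0.0834 0.1505] 0.019702830642156013
True [0.4756 0.0833 0.0933] tip z 0.0158 [-0.24472698 -0.16678685  5.88007402] [0.03362282 0.07231469 0.03373728] 18.6583
```

The rod stopped at tip z≈0.016, which is 46 mm deep and in the expected range. I'll release, let it stand, regrip by the stop's sides, then check before pushing.

Run:
```python
from h import *
p=pose()[0]
ctrl.command_gripper(0.065); ctrl.dwell(.6)
print('free',ctrl.current_force(),ctrl.current_gripper_force())
print('down contact',ctrl.move_linear(np.array([p[0],p[1],.063]),v=.06,stop_force=6),pose()[0].round(4))
s=ctrl.camera('side');c=ctrl.camera('scene');w=ctrl.camera('wrist')
cv2.imwrite('pics/pre.png',np.hstack([cv2.resize(w[60:360,170:470],(400,400)),cv2.resize(s[120:240,190:310],(400,400))])[:,:,::-1]);print(ctrl.current_time_s())
```

```text
free [0.86266129 0.20741458 0.85891036] 0.0
down contact False [0.4752 0.0831 0.0627]
20.6417
```

View pics/pre.png

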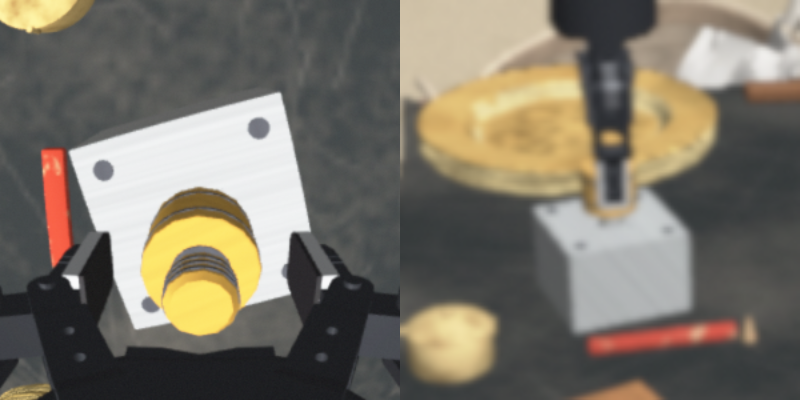

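The gauge stands free in the bore with the stop up, and the open pads are on either side of it. Gripping and pushing down.

Run:
```python
from h import *
p=pose()[0]
ctrl.command_gripper(0.0,40); print('w',ctrl.current_width(),ctrl.current_gripper_force(),ctrl.current_force())
if .035<ctrl.current_width()<.043:
    z=p[2]
    print(ctrl.move_linear(np.array([p[0],p[1],z-.018]),v=.02,stop_force=15),pose()[0].round(4),z-pose()[0][2],ctrl.current_force(),ctrl.current_width())
    ctrl.dwell(.3); print(ctrl.current_force())
    s=ctrl.camera('side');w=ctrl.camera('wrist')
    cv2.imwrite('pics/post.png',np.hstack([cv2.resize(w[60:360,170:470],(400,400)),cv2.resize(s[120:240,190:310],(400,400))])[:,:,::-1])
print(ctrl.current_time_s())
```

```text
w 0.03850061834705631 40.09142516646534 [ 0.33294775 -0.21641954  2.00334071]
True [0.4757 0.0836 0.053 ] 0.010348858536386132 [-0.43832541 -0.19034941  4.68022792] 0.038302223733124835
[-0.94497297  0.29979695  5.2612165 ]
21.9667
```

It stopped after 10.3 mm of travel. I'll push slightly harder to confirm it is on the face.

Run:
```python
from h import *
p=pose()[0]
print(ctrl.move_linear(np.array([p[0],p[1],p[2]-.004]),v=.015,stop_force=22),p[2]-pose()[0][2],ctrl.current_force())
ctrl.dwell(.3)
ctrl.command_gripper(0.07); q=pose()[0]
ctrl.dwell(.2); ctrl.move_linear(np.array([q[0],q[1],.17]),v=.1)
ctrl.dwell(.2); ctrl.move_linear(np.array([q[0]-.01,q[1],.24]),v=.15)
s=ctrl.camera('side');w=ctrl.camera('wrist')
cv2.imwrite('pics/post.png',np.hstack([cv2.resize(w[110:260,245:395],(400,400)),cv2.resize(s[150:230,210:290],(400,400))])[:,:,::-1])
print(ctrl.current_time_s())
```

```text
True 5.693195044419175e-06 [-0.75294549 -0.81032549  5.068872  ]
25.3417
```

View pics/post.png

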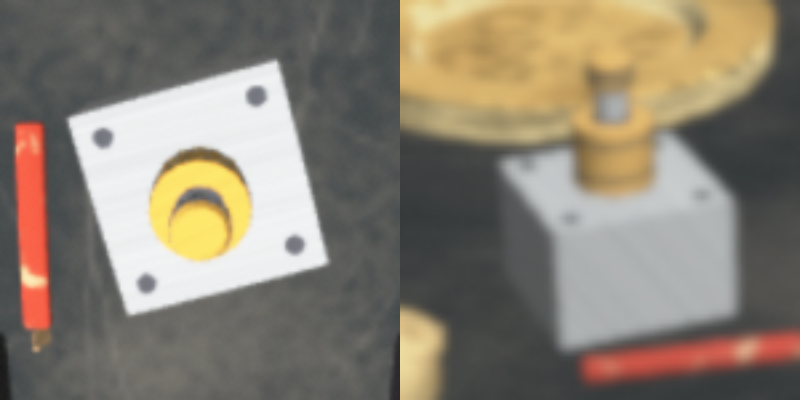

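The stop sits flat on the face with no gap visible, the gauge is upright, and a 22 N push moved it no further. The gripper is clear, so I'll hand in.

```bash
python3 -c "
from station import ctrl
print(ctrl.hand_in())"
```

```text
the job is handed in; nothing more can be done
None
```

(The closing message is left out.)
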